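# Clear and pack the glaze sample case and lock its lid with the spring-button pin

### The arm

A 6-joint arm with a two-finger parallel gripper is mounted at the origin on the work surface; the furniture and walls round the work are solid. World frame = base frame: x ahead of the robot, y to its left, z up, the work surface at z = 0. Lengths are in m, angles in rad, forces in N, time in s.
With the tool pointing down it reaches from about 0.3 to 0.75 m from the base axis. Payload 8.5 kg.
Tool frame: the origin (TCP) lies at the very end of the fingers, on their centre line; the grasp point (between the pads) lies ctrl.pinch_z behind it (ctrl.pinch_z is the distance from the TCP to the grasp point, in m); z points along the fingers, y is the line along which they close (so a half turn about z gives the same grasp; the last joint's range is limited). The gripper opens to 88 mm and grips with 3 to 60 N. Pads are 18 mm wide; open, the fingers measure 123 mm over their backs; the gripper's body (75 mm by 187 mm) begins 45 mm behind the grasp point.
Start: joints at [-1.436, 0.381, 1.297, -0, 1.464, -0.215], TCP at [0.188, -0.517, 0.239] pointing down, gripper open.
Joint ranges: [-3.11, 3.11], [-0.89, 2.33], [0.22, 2.48], [-1.42, 4.56], [0.17, 2.85], [-2.88, 2.88]. Speed limits (rad/s): [2.39, 2.39, 3.14, 3.14, 3.14, 3.14].

### API

Orientations are given as a rotation vector (axis times angle).
In Python, from bench import ctrl, optics, order gives the robot as it stands.
- The arm moves only by the tool jog_arm, never from a script. Its argument "deltas" is a list of rows, each a list of 6 numbers: the shift along the tool's x, y, z in m, then the turn, a rotation vector about the tool's x, y, z in rad. A call has 1 to 12 rows; each row shifts and turns the commanded pose from where the row before left it, along the tool's axes as they then stand; what a row does not reach is not made up. A row lasts 1/12 s, in which the tool goes at most 41.7 mm and 7.16 degrees, less where a joint would pass 70% of its speed; a pose out of reach is approached as far as the arm can. A call with a gripper value outside its range is refused whole. "hand" is the closure, from -1 (fully open) to 1 (shut), so that 0 is half open, set as the call begins (left out, the last holds). The fingers move at their own pace and stop on an object; the grip force is fixed at half the most. Time passes only in rows, so rows that do not move let the fingers close. It gives the time, the measured TCP pose, the force, the opening and the grip force at its end, in the units of the state.
- ctrl.observe(): the state, without advancing time (a new reading comes with each control period).
- optics.read_camera(name): name is "scene" or "top"; returns a dict with "img" (420x560x3 uint8, red, green, blue), "K" (3x3 intrinsics, pixels), "R" (3x3) and "t" (3): a world point X has camera coordinates R X + t. Camera axes: x right, y down, z forward; pixel columns grow to the right and rows downward; lengths in m; the calibration is good to about 2 mm. A picture is of the moment at which its call begins. There is no depth.
- order.sign_off(): hands the job in; it is judged then, once.
The state is a dict: "clock": time; "joint_pos": joint angles; "qvel": joint speeds; "effort": joint torques, N m; "tool_pos": TCP position; "eef_rot": TCP orientation; "contact_force": force on the tool from outside, world axes, zero at the start; "ft_torque": the same for the moment, N m; "gripper_width": finger opening in m; "grip_force": force on a finger pad.
Only numpy, scipy, OpenCV 4.12 (cv2) and the standard library are available. Lean on these libraries where they do the work, as an engineer would, in place of code of your own. Each camera call takes 0.05 s, during which the arm holds its last target. There are 200 camera calls.

### The job

Take the wooden stamp out of the sample case and stand it upright on the black board, pack all the glaze samples into the case's two bays so that nothing stands above the rim, and shut the lid. Then lock the lid with the pin from the stand: squeeze its spring button flush while sliding it into the square tube at the front of the case, and push it fully home so that the button pops out through the tube's window. Leave the other things on the table undisturbed.

Things in the scene. Friction and masses are not known exactly. Their poses are not given: they have to be found in the camera images.
- case: Plywood sample case, fixed on the table: 126 (x) x 206 (y) mm outside, rim 84 mm above its underside (on a solid dark plinth), walls 6 mm. A 6 mm wall across its middle (top 68 mm above the underside) parts it into two bays. Origin: centre of the underside; x points to the hinged side, away from the robot; z up.
- bay_left (a point): Centre of the inner floor of the +y bay, 34 mm above the case's underside. The bay is 114 (x) x 94 (y) mm and 50 mm deep: two samples fit flat one on another under the lid, three do not.
- bay_right (a point): The same for the -y bay. Axes of both as the case's.
- lid (a joint): The lid, a plywood sheet 126 x 206 x 8 mm hinged along the case's far (+x) rim, rad: 0 shut, 1.57 upright, 1.9 leaning back (limit). A stiff hinge keeps it where it is left; 2 to 6 N at the free edge move it. Shut, its upper face is 92 mm above the case's underside, 3 mm below the socket's mouth.
- lid_edge (a point): Middle of the lid's free edge, on its outer face (upper when shut, far when open). A dark steel fork there goes round the socket tube when the lid is shut: two prongs 13 mm wide, 8 mm thick, centred 29.5 mm either side of the middle, reaching 46 mm past the edge.
- lid_hinge (a point): Middle of the lid's hinge line, 84 mm above the case's underside.
- socket_mouth (a point): Centre of the open upper end of the socket, an upright square aluminium tube fixed to the middle of the case's near (-x) side: 27 x 27 mm inside, walls 4 mm, mouth 95 mm above the case's underside, 70 mm deep. A window for the button, 20 mm wide and 31 mm high, is in its near (-x) wall. Axes as the case's.
- pin: Lock pin, loose, upright, 0.16 kg, 80 mm high: aluminium bar 24 x 24 mm, its lowest 12 mm a cone, with a red T-bar 18 (x) x 72 (y) x 16 mm on top from 64 mm up. Origin: centre of its lower end, z up. The button is on its -x face, which must face the case's -x side in the socket. Home, the T-bar rests on the socket's mouth, across the fork.
- pin_shoulder (a point): On the pin's axis at the underside of the T-bar, 64 mm above its lower end; meets socket_mouth when the pin is home.
- button (a joint): The pin's black sprung button, a block 12 mm wide, 20 to 46 mm above the pin's lower end. 0: out, 8 mm proud; 0.008: flush with the bar (3 N to start, 6 N to flush). Left out, its square lower end stops on the socket's rim; once its lower end is inside, the tube keeps it pressed (over 0.0045) until it springs out through the window at the home position.
- stand: Wooden stand, fixed, 70 x 70 x 42 mm, with a 29 mm square hole, floor 28 mm up, in which the pin stands loosely at the start. Origin: centre of the underside.
- sample_1: Glaze sample, loose: fired clay tile 80 (x) x 50 (y) x 20 (z) mm with a blue glazed patch on top, about 0.17 kg. Origin: centre of the underside. Starts on the black carrying board, whose top is 34 mm above the table. May be absent.
- sample_2: Glaze sample, loose: fired clay tile 80 (x) x 50 (y) x 20 (z) mm with a green glazed patch on top, about 0.17 kg. Origin: centre of the underside. Starts on the black carrying board, whose top is 34 mm above the table. May be absent.
- sample_3: Glaze sample, loose: fired clay tile 80 (x) x 50 (y) x 20 (z) mm with a white glazed patch on top, about 0.17 kg. Origin: centre of the underside. Starts on the black carrying board, whose top is 34 mm above the table. May be absent.
- sample_4: Glaze sample, loose: fired clay tile 80 (x) x 50 (y) x 20 (z) mm with a yellow glazed patch on top, about 0.17 kg. Origin: centre of the underside. Starts on the black carrying board, whose top is 34 mm above the table. May be absent.
- stamp: Turned wooden stamp, loose, standing in the left (+y) bay of the case at the start: 50 mm high, 26 mm across up to 30 mm, 18 mm across above. Origin: centre of the underside; z up.
- board: Black carrying board, fixed, 336 (x) x 245 (y) mm; origin: centre of its underside, its upper face 14 mm above that, 34 mm above the table. The samples start on it.
- jar: White jar with black cap, 66 mm across, 94 high (bystander). Origin: centre of the underside.

How it is judged:
On the way, in this order (a step that is already met when the one before it is completed fails the run):
1. all samples lie in the case, below the rim (x of sample_1 in the frame of case between -0.046 and 0.046 m and y of sample_1 in the frame of case between -0.1 and 0.1 m and z of sample_1 in the frame of case between 0.027 and 0.0635 m and linear speed of each of sample_1, sample_2, sample_3, sample_4 below 0.03 m/s and x of sample_2 in the frame of case between -0.046 and 0.046 m and y of sample_2 in the frame of case between -0.1 and 0.1 m and z of sample_2 in the frame of case between 0.027 and 0.0635 m and x of sample_3 in the frame of case between -0.046 and 0.046 m and y of sample_3 in the frame of case between -0.1 and 0.1 m and z of sample_3 in the frame of case between 0.027 and 0.0635 m and x of sample_4 in the frame of case between -0.046 and 0.046 m and y of sample_4 in the frame of case between -0.1 and 0.1 m and z of sample_4 in the frame of case between 0.027 and 0.0635 m), for 0.2 s.
2. the lid is shut over them (value of joint lid below 0.05 rad), for 0.2 s.
3. the button is pressed in while the socket tube slides over it (value of joint lid below 0.05 rad and value of joint button above 0.0045 m and horizontal distance between pin_shoulder and socket_mouth below 0.006 m and z of pin_shoulder in the frame of socket_mouth between 0.004 and 0.042 m), for 0.05 s.
At the end, for the whole second after the job is handed in: Stamp upright on the black board; every sample at rest in the case, underside at most 63.5 mm above the case's; lid within 0.05 rad of shut; pin upright, its shoulder within 5 mm sideways and 6 mm in all of the socket's mouth; button within 2.5 mm of fully out (all of step 1 and value of joint lid below 0.05 rad and horizontal distance between pin_shoulder and socket_mouth below 0.005 m and distance between pin_shoulder and socket_mouth below 0.006 m and angle between pin's own z axis and vertical below 0.08 rad and value of joint button below 0.0025 m and x of stamp in the frame of board between -0.17 and 0.17 m and y of stamp in the frame of board between -0.125 and 0.125 m and z of stamp in the frame of board between 0.008 and 0.02 m and angle between stamp's own z axis and vertical below 0.15 rad); the robot touches nothing.
It fails at once if a bystander (the jar) is moved more than 30 mm (distance of jar from where it was at the start of the episode above 0.03 m).
Of sample_1, sample_2, sample_3, sample_4 only 3 to 4 are there at a start; the rules pass over those that are not, and their reading is None.
At some moment in a run one of sample_1, sample_2, sample_3, sample_4 may be knocked a few centimetres aside while the robot is not near it.
It also fails if it takes over 208 s, if anything falls off the work surface, if the arm or the gripper's body presses on something with over 40 N, if the wrist force passes 120 N, or if a joint passes its speed limit or range.

## Working session

There is one attempt and no reset: what is moved stays moved. The work goes in short steps, Python scripts to look and compute and a tool call to move; the robot and the scene stay as the last step left them, time stands still between calls to the robot, and variables do not carry over. Pictures are saved under pics/ and viewed, at most 14 in all, crops included, and the job is handed in when it is done.

Besides the shell and the picture viewer there is one more tool, called in YAML: its name, and indented under it one key for each argument. jog_arm: Moves the arm, as the interface text tells. Its arguments: {"type":"object","properties":{"deltas":{"type":"array","items":{"type":"array","items":{"type":"number"}}},"hand":{"type":"number"}},"required":["deltas"]}

```bash
mkdir -p pics; ls
cat > h.py <<'E'
from bench import ctrl, optics, order
import numpy as np, cv2
from scipy.spatial.transform import Rotation as Rn
def snap(name,fn=None,crop=None,scale=1):
    c=optics.read_camera(name); im=c['img'][:,:,::-1].copy()
    if crop: u0,v0,u1,v1=crop; im=im[v0:v1,u0:u1]
    if scale!=1: im=cv2.resize(im,None,fx=scale,fy=scale,interpolation=cv2.INTER_CUBIC)
    if fn: cv2.imwrite('pics/'+fn,im)
    return c
def ray(c,u,v,z):
    d=np.array(c['R']).T@np.linalg.inv(c['K'])@[u,v,1]; o=-np.array(c['R']).T@c['t']
    return o+d*(z-o[2])/d[2]
def proj(c,X):
    p=np.array(c['K'])@(np.array(c['R'])@np.asarray(X,float)+c['t']); return p[:2]/p[2]
def st():
    s=ctrl.observe(); print(s['clock'],np.round(s['tool_pos'],4),np.round(s['eef_rot'],3),np.round(Rn.from_rotvec(s['eef_rot']).as_matrix(),3).tolist(),np.round(s['joint_pos'],3),s['gripper_width']); return s
E
python3 - <<'E'
from h import *
st(); print(ctrl.pinch_z)
for n in('top','scene'):
    c=snap(n,n+'0.png',scale=1.42); print(n,-np.array(c['R']).T@c['t'],np.round(c['R'],3).tolist(),c['K'][0][0])
E
```

```text
pics
0.0 [ 0.1884 -0.5164  0.2382] [-3.092 -0.546 -0.   ] [[0.939, 0.343, -0.0], [0.343, -0.939, 0.001], [0.0, -0.001, -1.0]] [-1.436  0.381  1.298  0.     1.464 -0.215] 0.08786172883585482
0.0187
top [ 0.39747746 -0.03394791  0.97839883] [[0.006, -1.0, -0.0], [-0.991, -0.006, -0.131], [0.131, 0.001, -0.991]] 422.6729564739957
scene [0.21706148 0.5929475  0.57087701] [[-0.909, -0.417, -0.018], [-0.235, 0.548, -0.803], [0.345, -0.725, -0.596]] 400.5777127844664
```

View pics/top0.png

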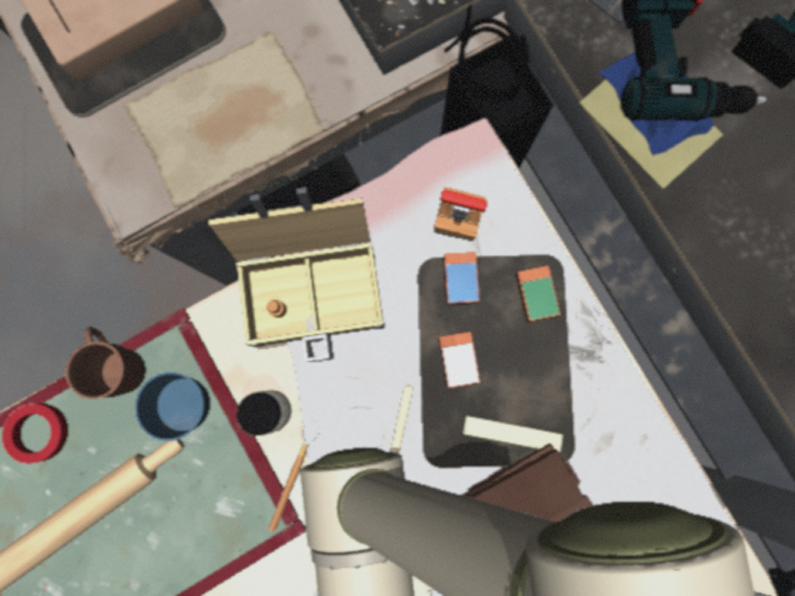

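View pics/scene0.png

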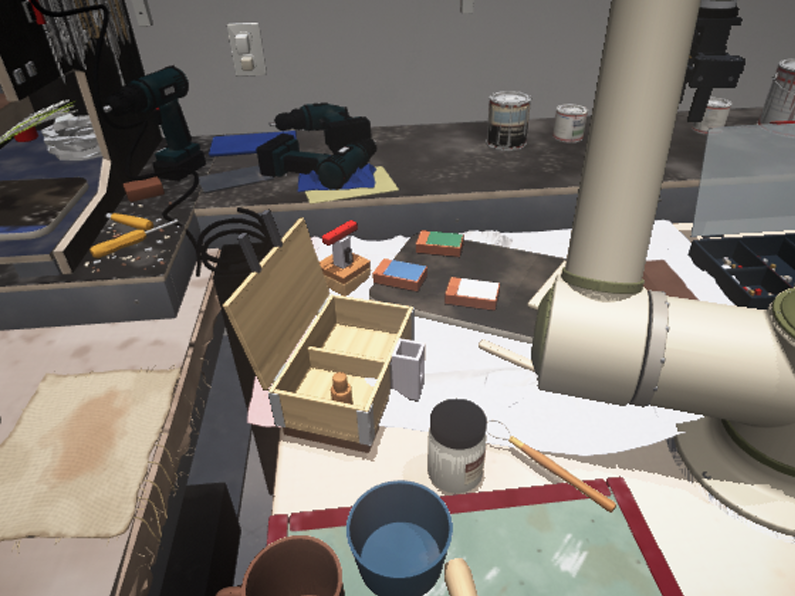

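The top view shows the case (about 245-380, 250-345 with lid beyond), stamp at (276,308), socket (317,348), pin/stand (460,213), and blue, green and white samples on the board; no yellow. I'll enlarge for measuring.

Run:
```python
from h import *
snap('top','c1.png',(140,125,290,265),4.2)
snap('top','c2.png',(285,125,410,275),3.95)
```

```text
(no output)
```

View pics/c1.png

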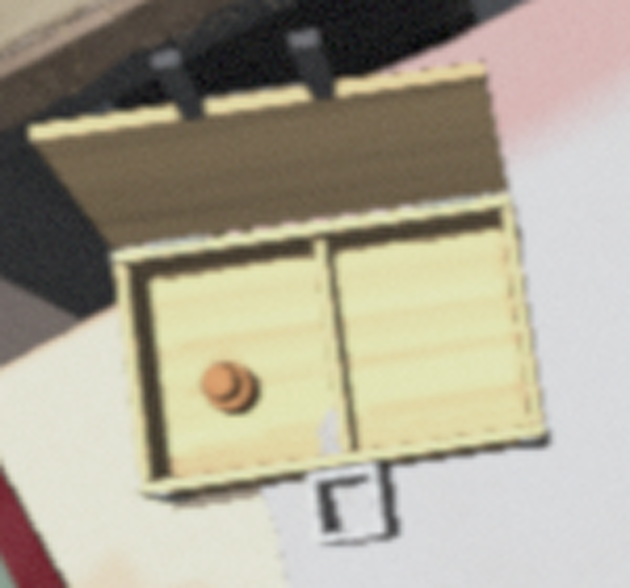

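View pics/c2.png

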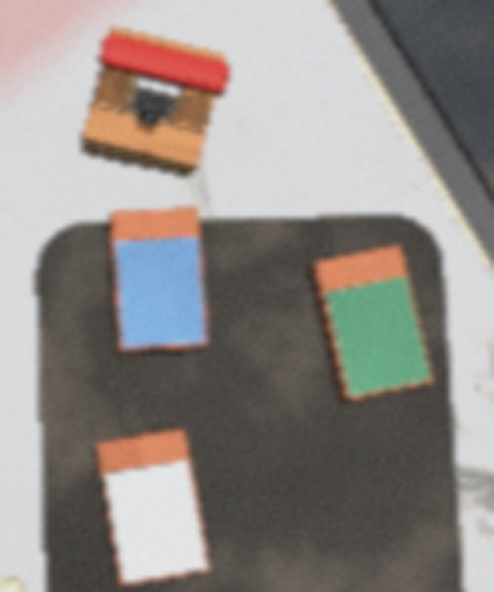

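c1 shows the open case with the stamp's top at (225,380) and socket mouth centre ~(353,503). c2 shows the pin (T-bar (165,62), button facing down-image), and the three tiles. A scene crop will fix heights.

Run:
```python
from h import *
snap('scene','c3.png',(150,145,310,320),3.4)
snap('scene','c4.png',(220,145,360,240),5.5)
```

```text
(no output)
```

View pics/c3.png

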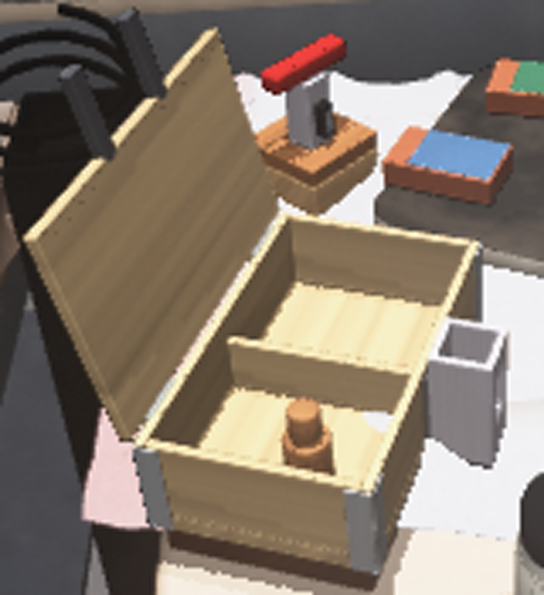

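View pics/c4.png

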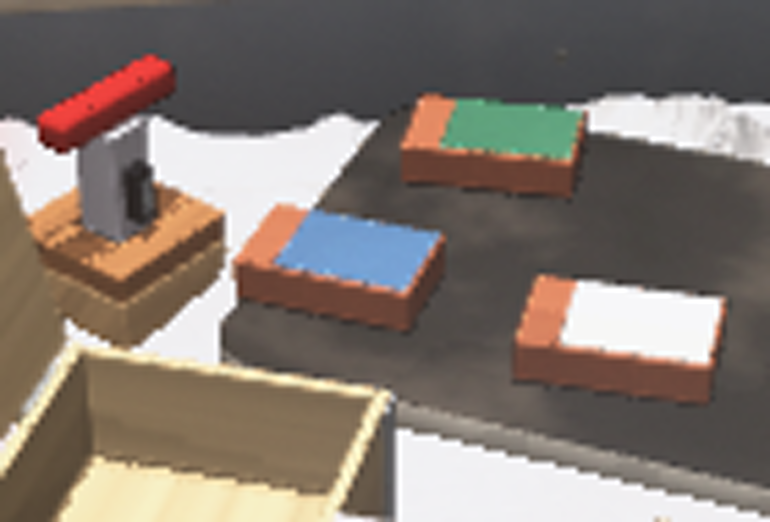

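c3/c4 show the rim corners (287,213),(482,243),(368,490),(138,440), socket mouth and stand clearly. Now fit poses.

```bash
cat > fit.py <<'E'
from h import *
from scipy.optimize import least_squares
def fit(obs,x0,free=(0,1,2,3)):
    # obs: list of (cam, uv, local pt); pose x,y,z,yaw
    x0=np.array(x0,float); free=list(free)
    def P(q): p=x0.copy(); p[free]=q; return p
    def f(q):
        p=P(q); R=Rn.from_euler('z',p[3]).as_matrix()
        return np.concatenate([proj(c,R@l+p[:3])-uv for c,uv,l in obs])
    s=least_squares(f,x0[free],loss='soft_l1'); return P(s.x),s.fun.reshape(-1,2)
E
python3 - <<'E'
from fit import *
T=optics.read_camera('top');S=optics.read_camera('scene')
c1=lambda u,v:np.array([140+u/4.2,125+v/4.2])-.4
c2=lambda u,v:np.array([285+u/3.95,125+v/3.95])-.4
c3=lambda u,v:np.array([150+u/3.4,145+v/3.4])-.4
c4=lambda u,v:np.array([220+u/5.5,145+v/5.5])-.4
a,b,h=.063,.103,.084
L=[(-a,b,h),(-a,-b,h),(a,-b,h),(a,b,h)]
o=[(T,c1(*p),np.array(l)) for p,l in zip([(148,490),(545,433),(512,196),(118,258)],L)]
o+=[(S,c3(*p),np.array(l)) for p,l in zip([(368,490),(482,243),(287,213),(138,440)],L)]
s=[(-.098,-.0175,.095),(-.098,.0175,.095),(-.063,.0175,.095),(-.063,-.0175,.095)]
o+=[(S,c3(*p),np.array(l)) for p,l in zip([(507,333),(490,370),(428,357),(443,318)],s)]
p,r=fit(o,[.5,.08,.02,0]);print('case',np.round(p,4));print(np.round(r,1).tolist())
# stand top corners + pin T, scene & top
def mask(c,f):
    h=cv2.cvtColor(c['img'],cv2.COLOR_RGB2HSV).astype(int); m=f(h[...,0],h[...,1],h[...,2]).astype(np.uint8)
    k,l,st_,ce=cv2.connectedComponentsWithStats(m)
    out=[]
    for i in np.argsort(-st_[1:,4])[:4]+1:
        q=cv2.minAreaRect(cv2.findContours((l==i).astype(np.uint8),0,1)[0][0])
        out.append((st_[i,4],np.round(ce[i],1).tolist(),np.round(cv2.boxPoints(q),1).tolist()))
    return out
F={'red':lambda h,s,v:((h<4)|(h>175))&(s>180)&(v>120),'blue':lambda h,s,v:(abs(h-108)<10)&(s>90)&(v>150),'green':lambda h,s,v:(abs(h-72)<12)&(s>90)&(v>90),'yellow':lambda h,s,v:(abs(h-26)<5)&(s>150)&(v>130)}
for n,f in F.items():
    for q in(T,S):
        print(n,[m for m in mask(q,f) if m[0]>25][:3])
E
```

```text
case [ 0.5239  0.1086 -0.0015  0.1522]
[[-0.6, 1.4], [1.2, 0.9], [0.9, -0.1], [0.0, -1.2], [1.8, 0.5], [0.4, -0.2], [-0.3, -0.5], [-0.7, 0.9], [-0.4, -1.4], [-0.2, 0.2], [-1.0, 0.6], [0.0, -0.2]]
red []
red [(np.int32(112), [238.4, 161.7], [[226.39999389648438, 165.89999389648438], [248.10000610351562, 153.6999969482422], [250.39999389648438, 157.6999969482422], [228.60000610351562, 169.89999389648438]])]
blue [(np.int32(456), [325.2, 198.5], [[315.20001220703125, 186.8000030517578], [333.70001220703125, 185.60000610351562], [335.29998779296875, 210.1999969482422], [316.79998779296875, 211.5]]), (np.int32(63), [128.7, 290.1], [[120.69999694824219, 291.0], [123.69999694824219, 284.0], [137.5, 289.8999938964844], [134.5, 296.8999938964844]])]
blue [(np.int32(250), [284.6, 189.8], [[269.8999938964844, 192.5], [271.79998779296875, 182.0], [299.0, 186.89999389648438], [297.1000061035156, 197.5]])]
green [(np.int32(415), [380.1, 209.5], [[368.70001220703125, 199.8000030517578], [385.3999938964844, 195.60000610351562], [391.3999938964844, 219.39999389648438], [374.6000061035156, 223.60000610351562]])]
green [(np.int32(190), [312.3, 167.6], [[300.79998779296875, 170.89999389648438], [301.6000061035156, 162.1999969482422], [324.20001220703125, 164.3000030517578], [323.3999938964844, 172.89999389648438]])]
yellow []
yellow []
```

Run:
```python
from fit import *
T=optics.read_camera('top');S=optics.read_camera('scene')
c1=lambda u,v:np.array([140+u/4.2,125+v/4.2])-.4
c2=lambda u,v:np.array([285+u/3.95,125+v/3.95])-.4
c3=lambda u,v:np.array([150+u/3.4,145+v/3.4])-.4
c4=lambda u,v:np.array([220+u/5.5,145+v/5.5])-.4
def go(n,tp,tl,sp,sl,x0,cs=c4,ct=c2):
    A=[(T,ct(*p),np.array(l)) for p,l in zip(tp,tl)];B=[(S,cs(*p),np.array(l)) for p,l in zip(sp,sl)]
    for nm,o in(('both',A+B),('top',A),('sc',B)):
        if len(o)<2: continue
        p,r=fit(o,x0,(0,1,3));print(n,nm,np.round(p,4),'max',np.abs(r).max().round(2))
a,b,h=.063,.103,.084
L=[(-a,b,h),(-a,-b,h),(a,-b,h),(a,b,h)]
s=[(-.098,-.0175,.095),(-.098,.0175,.095),(-.063,.0175,.095),(-.063,-.0175,.095)]
go('case',[(148,490),(545,433),(512,196),(118,258)],L,[(368,490),(482,243),(287,213),(138,440),(507,333),(490,370),(428,357),(443,318)],L+s,[.5,.08,0,0.15],c3,c1)
a,b,h=.04,.025,.02
L=[(a,b,h),(a,-b,h),(-a,-b,h),(-a,b,h)]
go('blue',[(112,212),(198,207),(207,347),(121,350)],L,[(237,267),(277,205),(445,237),(411,302)],L,[.5,-.1,.034,0])
go('green',[(316,262),(402,246),(432,380),(348,400)],L,[(402,150),(418,95),(587,110),(578,160)],L,[.5,-.2,.034,0])
go('white',[(97,442),(186,430),(210,572),(122,584)],L,[(515,345),(540,275),(725,295),(715,365)],L,[.4,-.1,.034,0])
d=.035
go('stand',[(82,140),(193,163)],[(-d,d,.042),(-d,-d,.042)],[(122,278),(225,215),(28,225)],[(-d,d,.042),(-d,-d,.042),(d,d,.042)],[.6,-.1,0,-.2])
go('pinT',[(107,30),(228,63)],[(.009,.036,.080),(.009,-.036,.080)],[],[],[.6,-.1,.028,-.2])
print('stamp',ray(T,*c1(223,379),.084),ray(S,*c3(303,408),.084))
print('pinT sc', ray(S,238.4,161.7,.102))
```

```text
case both [0.5234 0.1094 0.     0.1502] max 1.67
case top [0.524  0.1091 0.     0.1596] max 1.63
case sc [0.5231 0.1094 0.     0.1443] max 1.42
blue both [ 0.5545 -0.1211  0.034   0.0635] max 0.85
blue top [ 0.5548 -0.1216  0.034   0.0564] max 0.44
blue sc [ 0.5535 -0.1195  0.034   0.0778] max 0.75
green both [ 0.5312 -0.2418  0.034   0.2189] max 0.94
green top [ 0.5312 -0.2417  0.034   0.2043] max 0.67
green sc [ 0.5312 -0.2424  0.034   0.2572] max 0.42
white both [ 0.4273 -0.1179  0.034   0.1721] max 0.83
white top [ 0.4274 -0.1176  0.034   0.159 ] max 0.52
white sc [ 0.4275 -0.1191  0.034   0.204 ] max 0.93
stand both [ 0.664  -0.1206  0.     -0.2529] max 3.66
stand top [ 0.6651 -0.1174  0.     -0.1985] max 1.09
stand sc [ 0.6619 -0.1228  0.     -0.306 ] max 2.41
pinT both [ 0.6637 -0.1191  0.028  -0.2643] max 1.06
pinT top [ 0.6637 -0.1191  0.028  -0.2643] max 1.06
stamp [0.5054058  0.16353312 0.084     ] [0.50496059 0.16562824 0.084     ]
pinT sc [ 0.66955076 -0.12614883  0.102     ]
```

```bash
cat >> h.py <<'E'
C=np.array([.5236,.1092]);PH=.151
def c2w(x,y): return C+np.array([np.cos(PH)*x-np.sin(PH)*y,np.sin(PH)*x+np.cos(PH)*y])
def w2c(x,y):
    d=np.array([x,y])-C; return np.array([np.cos(PH)*d[0]+np.sin(PH)*d[1],-np.sin(PH)*d[0]+np.cos(PH)*d[1]])
def now():
    s=ctrl.observe(); R=Rn.from_rotvec(s['eef_rot']).as_matrix()
    print(round(s['clock'],2),'world',np.round(s['tool_pos'],4),'case',np.round(w2c(*s['tool_pos'][:2]),4),'yaw',np.arctan2(R[1,0],R[0,0]).round(4),'w',round(s['gripper_width'],4),'f',np.round(s['contact_force'],1),'g',s['grip_force'],'j6',np.round(s['joint_pos'][5],2)); return s,R
E
python3 - <<'E'
from h import *
now()
for n,p in dict(stamp=(.5052,.1645),blue=(.5545,-.1211),green=(.5312,-.2418),white=(.4273,-.118),pin=(.6637,-.1195),put=(.41,-.22),start=(.1884,-.5164)).items(): print(n,w2c(*p).round(4))
c=optics.read_camera('top'); print('put px',proj(c,[.41,-.22,.034])*1.42)
print('lid hinge',c2w(.063,0))
E
```

```text
0.5 world [ 0.1885 -0.5167  0.2387] case [-0.4255 -0.5683] yaw 0.3498 w 0.088 f [1.2 0.3 0.2] g 0.0 j6 -0.22
stamp [-0.0099  0.0574]
blue [-0.0041 -0.2323]
green [-0.0453 -0.3481]
white [-0.1294 -0.2101]
pin [ 0.1041 -0.2472]
put [-0.1618 -0.3084]
start [-0.4255 -0.5681]
put px [523.86285421 371.07652847]
lid hinge [0.58588313 0.11867689]
```

jog_arm:
  deltas:
    - [0,0,0,0,0,0.1]
    - [0,0,0,0,0,0.1]
    - [0.02,-0.03,0.003,0,0,0]
    - [0.02,-0.03,0.003,0,0,0]
    - [0.02,-0.03,0.003,0,0,0]
    - [0.02,-0.03,0.003,0,0,0]
    - [0.02,-0.03,0.003,0,0,0]
    - [0.02,-0.03,0.003,0,0,0]
    - [0.02,-0.03,0.003,0,0,0]
    - [0.02,-0.03,0.003,0,0,0]
    - [0.02,-0.03,0.003,0,0,0]
    - [0.02,-0.03,0.003,0,0,0]
  hand: 0

```text
clock: 1.55
tool_pos: [0.3418, -0.1886, 0.2089]
eef_rot: [3.132, 0.234, 0.001]
contact_force: [0.3, -0.6, -0.0]
gripper_width: 0.0438
grip_force: 0.0
```

jog_arm:
  deltas:
    - [0.02,-0.03,0,0,0,0]
    - [0.02,-0.03,0,0,0,0]
    - [0.02,-0.03,0,0,0,0]
    - [0.02,-0.03,0,0,0,0]
    - [0.02,-0.03,0,0,0,0]
    - [0.02,-0.03,0,0,0,0]
    - [0.02,-0.03,0,0,0,0]
    - [0.02,-0.03,0,0,0,0]
    - [0.02,-0.03,0,0,0,0]
    - [0,0,0,0,0,0]

```text
clock: 2.38
tool_pos: [0.4806, 0.108, 0.2086]
eef_rot: [-3.131, -0.242, -0.002]
contact_force: [-0.2, 0.0, 0.0]
gripper_width: 0.0443
grip_force: 0.0
```

```bash
python3 -c "
from h import *
now()"
```

```text
2.38 world [0.4806 0.108  0.2086] case [-0.0427  0.0053] yaw 0.1544 w 0.0443 f [-0.2  0.   0. ] g 0.0 j6 1.4
```

jog_arm:
  deltas:
    - [0.016,-0.026,0,0,0,0]
    - [0.017,-0.026,0,0,0,0]
    - [0,0,0.035,0,0,0]
    - [0,0,0.035,0,0,0]
    - [0,0,0.035,0,0,0]
    - [0,0,0.018,0,0,0]
    - [0,0,0.017,0,0,0]
    - [0,0,0,0,0,0]
  hand: 0.25

```text
clock: 3.05
tool_pos: [0.5026, 0.1594, 0.066]
eef_rot: [3.133, 0.235, -0.009]
contact_force: [-0.4, 0.3, -0.1]
gripper_width: 0.0332
grip_force: 0.0
```

jog_arm:
  deltas:
    - [0,0,0,0,0,0]
    - [0,0,0,0,0,0]
    - [0,0,0,0,0,0]
    - [0,0,0,0,0,0]
    - [0,0,0,0,0,0]
    - [0,0,0,0,0,0]
  hand: 1

```text
clock: 3.55
tool_pos: [0.5046, 0.16, 0.0699]
eef_rot: [3.133, 0.235, 0.004]
contact_force: [0.4, -0.2, 6.0]
gripper_width: 0.0165
grip_force: 29.9
```

jog_arm:
  deltas:
    - [0,0,-0.02,0,0,0]
    - [0,0,-0.03,0,0,0]
    - [0,0,-0.03,0,0,0]
    - [-0.015,0.037,0,0,0,0]
    - [-0.015,0.037,0,0,0,0]
    - [-0.015,0.037,0,0,0,0]
    - [-0.015,0.037,0,0,0,0]
    - [-0.015,0.037,0,0,0,0]
    - [-0.015,0.037,0,0,0,0]
    - [-0.015,0.037,0,0,0,0]

```text
clock: 4.38
tool_pos: [0.438, -0.1134, 0.1491]
eef_rot: [3.132, 0.235, 0.001]
contact_force: [0.3, -0.1, -0.3]
gripper_width: 0.0168
grip_force: 29.9
```

```bash
python3 -c "
from h import *
s,R=now()
c=optics.read_camera('scene');u,v=proj(c,s['tool_pos']).astype(int);print(u,v)
snap('scene','s1.png',(max(u-60,0),max(v-60,0),u+60,v+50),5)"
```

```text
4.38 world [ 0.438  -0.1134  0.1491] case [-0.1181 -0.2072] yaw 0.1499 w 0.0168 f [ 0.3 -0.1 -0.3] g 29.893675446510315 j6 0.9
329 165
```

View pics/s1.png

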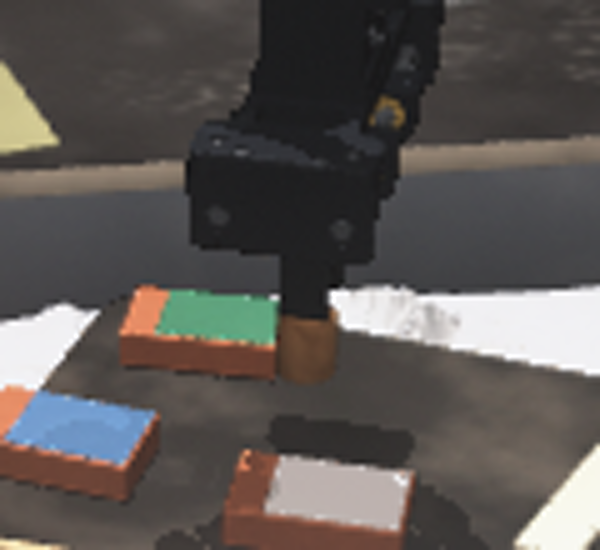

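The stamp is held upright at (310,345) in the crop, fingers at its shoulder. Place it.

jog_arm:
  deltas:
    - [-0.014,0.034,0,0,0,0]
    - [-0.015,0.034,0,0,0,0]
    - [-0.015,0.033,0,0,0,0]
    - [0,0,0.03,0,0,0]
    - [0,0,0.03,0,0,0]
    - [0,0,0.012,0,0,0]
    - [0,0,0.006,0,0,0]
    - [0,0,0,0,0,0]
    - [0,0,0,0,0,0]

```text
clock: 5.23
tool_pos: [0.4109, -0.2179, 0.0712]
eef_rot: [3.132, 0.236, 0.001]
contact_force: [-0.2, 0.2, 0.5]
gripper_width: 0.0171
grip_force: 30.0
```

jog_arm:
  deltas:
    - [0,0,0.0015,0,0,0]
    - [0,0,0.0015,0,0,0]
    - [0,0,0,0,0,0]
    - [0,0,0,0,0,0]

```text
clock: 5.57
tool_pos: [0.411, -0.2183, 0.0693]
eef_rot: [3.131, 0.236, 0.003]
contact_force: [-2.4, 2.8, 14.3]
gripper_width: 0.0172
grip_force: 30.1
```

jog_arm:
  deltas:
    - [0,0,0,0,0,0]
    - [0,0,0,0,0,0]
    - [0,0,-0.005,0,0,0]
    - [0,0,-0.03,0,0,0]
    - [0,0,-0.03,0,0,0]
    - [0,0,-0.03,0,0,0]
  hand: 0

```text
clock: 6.07
tool_pos: [0.4102, -0.218, 0.1642]
eef_rot: [-3.132, -0.235, 0.001]
contact_force: [0.8, -0.3, -0.5]
gripper_width: 0.0444
grip_force: 0.0
```

```bash
python3 -c "
from h import *
now()
snap('scene','s2.png',(220,120,400,250),4.4)"
```

```text
6.07 world [ 0.4102 -0.218   0.1642] case [-0.1613 -0.3064] yaw 0.1499 w 0.0444 f [ 0.8 -0.3 -0.5] g 0.0 j6 0.68
```

View pics/s2.png

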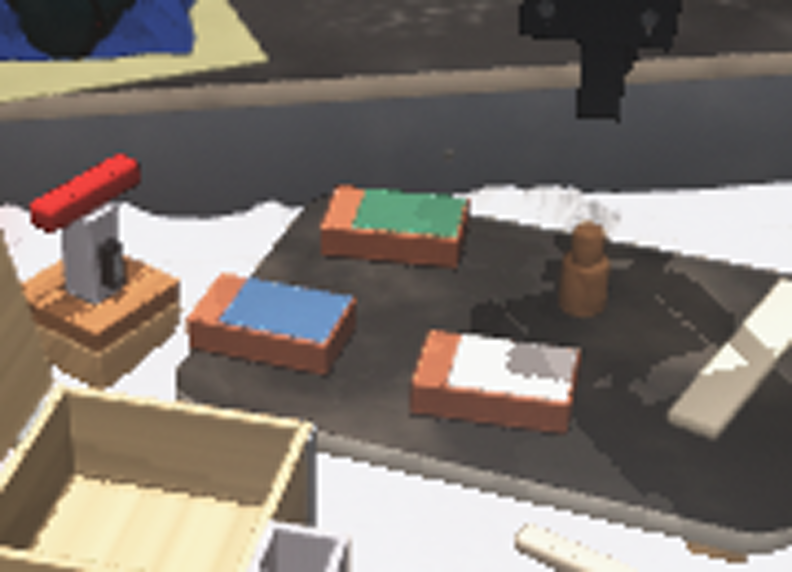

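The stamp stands upright at (585,270); samples unmoved. Next the white tile.

jog_arm:
  deltas:
    - [0.011,-0.032,0,0,0,0]
    - [0.011,-0.032,0,0,0,0]
    - [0.01,-0.032,0,0,0,0]
    - [0,0,0.03,0,0,0]
    - [0,0,0.03,0,0,0]
    - [0,0,0.03,0,0,0]
    - [0,0,0.02,0,0,0]
    - [0,0,0.015,0,0,0]
    - [0,0,0,0,0,0]
    - [0,0,0,0,0,0]
  hand: -0.6

```text
clock: 6.95
tool_pos: [0.4277, -0.1184, 0.0376]
eef_rot: [-3.132, -0.235, 0.001]
contact_force: [-0.9, 0.3, 0.5]
gripper_width: 0.0705
grip_force: 0.0
```

jog_arm:
  deltas:
    - [0,0,0,0,0,0]
    - [0,0,0,0,0,0]
    - [0,0,0,0,0,0]
    - [0,0,0,0,0,0]
    - [0,0,0,0,0,0]
  hand: 1

```text
clock: 7.37
tool_pos: [0.428, -0.1186, 0.0384]
eef_rot: [3.132, 0.235, 0.002]
contact_force: [-1.1, -0.3, 6.1]
gripper_width: 0.0497
grip_force: 29.9
```

jog_arm:
  deltas:
    - [0,0,-0.03,0,0,0]
    - [0,0,-0.035,0,0,0]
    - [0,0,-0.035,0,0,0]
    - [0.026,-0.032,0,0,0,0]
    - [0.026,-0.032,0,0,0,0]
    - [0.026,-0.032,0,0,0,0]
    - [0.026,-0.032,0,0,0,0]
    - [0.025,-0.032,0,0,0,0]
    - [0,0,0,0,0,0]
    - [0,0,0,0,0,0]

```text
clock: 8.2
tool_pos: [0.5315, 0.0606, 0.1373]
eef_rot: [3.132, 0.24, -0.001]
contact_force: [-0.4, 0.2, -1.7]
gripper_width: 0.0499
grip_force: 29.9
```

```bash
python3 -c "
from h import *
now()
snap('top','s3.png',(140,125,290,265),4.2)"
```

```text
8.2 world [0.5315 0.0606 0.1373] case [ 0.0004 -0.0493] yaw 0.1532 w 0.0499 f [-0.4  0.2 -1.7] g 29.904474914073944 j6 1.31
```

View pics/s3.png

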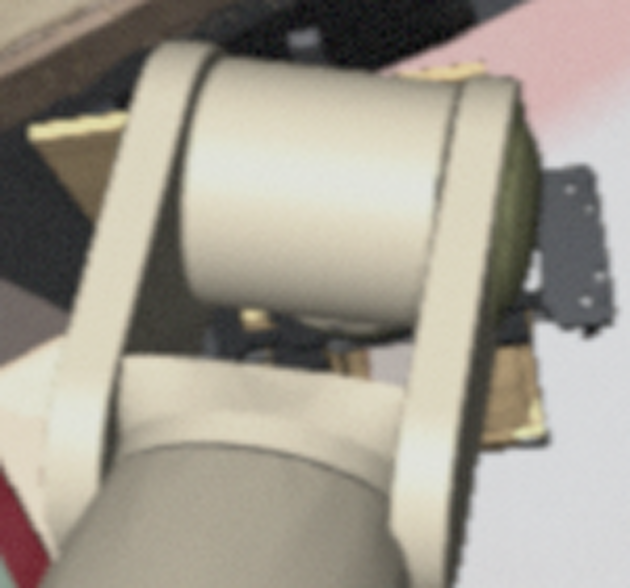

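The view is blocked by the wrist; position (0,-0.049) in the case frame is right by measurement, so lower gently while watching force, 10 mm nearer to the robot.

jog_arm:
  deltas:
    - [-0.01,0.001,0,0,0,0]
    - [0,0,0.015,0,0,0]
    - [0,0,0.015,0,0,0]
    - [0,0,0.01,0,0,0]
    - [0,0,0.01,0,0,0]
    - [0,0,0.01,0,0,0]
    - [0,0,0.01,0,0,0]
    - [0,0,0,0,0,0]

```text
clock: 8.92
tool_pos: [0.5204, 0.0554, 0.0662]
eef_rot: [-3.132, -0.232, 0.005]
contact_force: [0.1, 0.4, -2.2]
gripper_width: 0.0497
grip_force: 29.9
```

jog_arm:
  deltas:
    - [0,0,0.01,0,0,0]
    - [0,0,0.01,0,0,0]
    - [0,0,0.004,0,0,0]
    - [0,0,0,0,0,0]
    - [0,0,0,0,0,0]

```text
clock: 9.33
tool_pos: [0.5217, 0.0565, 0.0436]
eef_rot: [-3.133, -0.235, 0.001]
contact_force: [-0.4, -0.7, -1.5]
gripper_width: 0.0499
grip_force: 29.9
```

jog_arm:
  deltas:
    - [0,-0.002,0.003,0,0,0]
    - [0,0,0.001,0,0,0]
    - [0,0,0,0,0,0]

```text
clock: 9.58
tool_pos: [0.5214, 0.0586, 0.0397]
eef_rot: [3.133, 0.236, 0.0]
contact_force: [-0.2, -0.6, -1.6]
gripper_width: 0.0499
grip_force: 29.9
```

jog_arm:
  deltas:
    - [0,0,0,0,0,0]
    - [0,0,0,0,0,0]
    - [0,0,-0.005,0,0,0]
    - [0,0,-0.02,0,0,0]
    - [0,0,-0.03,0,0,0]
    - [0,0,-0.03,0,0,0]
    - [0,0,-0.03,0,0,0]
    - [0,0,0,0,0,0]
  hand: -0.25

```text
clock: 10.25
tool_pos: [0.5236, 0.0583, 0.1606]
eef_rot: [3.131, 0.235, 0.016]
contact_force: [-0.0, -0.2, 0.6]
gripper_width: 0.0549
grip_force: 0.0
```

```bash
python3 -c "
from h import *
now()"
```

```text
10.25 world [0.5236 0.0583 0.1606] case [-0.0076 -0.0503] yaw 0.1499 w 0.0549 f [-0.  -0.2  0.6] g 0.0 j6 1.31
```

jog_arm:
  deltas:
    - [0.001,0.036,0,0,0,0]
    - [0.001,0.036,0,0,0,0]
    - [0.001,0.036,0,0,0,0]
    - [0.001,0.036,0,0,0,0]
    - [0.001,0.038,0,0,0,0]
    - [0,0,0.03,0,0,0]
    - [0,0,0.03,0,0,0]
    - [0,0,0.03,0,0,0]
    - [0,0,0.018,0,0,0]
    - [0,0,0.009,0,0,0]
    - [0,0,0,0,0,0]
    - [0,0,0,0,0,0]
  hand: -0.6

```text
clock: 11.25
tool_pos: [0.5539, -0.1209, 0.0384]
eef_rot: [3.132, 0.235, 0.001]
contact_force: [-0.1, -0.0, 0.9]
gripper_width: 0.0706
grip_force: 0.0
```

```bash
python3 -c "
from h import *
now()"
```

```text
11.25 world [ 0.5539 -0.1209  0.0384] case [-0.0047 -0.232 ] yaw 0.1499 w 0.0706 f [-0.1 -0.   0.9] g 0.0 j6 1.0
```

jog_arm:
  deltas:
    - [0,0,0,0,0,0]
    - [0,0,0,0,0,0]
    - [0,0,0,0,0,0]
    - [0,0,0,0,0,0]
    - [0,0,0,0,0,0]
  hand: 1

```text
clock: 11.67
tool_pos: [0.5539, -0.121, 0.0387]
eef_rot: [3.132, 0.235, 0.003]
contact_force: [-1.6, -0.6, 7.0]
gripper_width: 0.0503
grip_force: 29.4
```

jog_arm:
  deltas:
    - [0,0,-0.03,0,0,0]
    - [0,0,-0.035,0,0,0]
    - [0,0,-0.035,0,0,0]
    - [-0.001,-0.036,0,0,0,0]
    - [-0.001,-0.036,0,0,0,0]
    - [-0.001,-0.036,0,0,0,0]
    - [-0.001,-0.036,0,0,0,0]
    - [-0.001,-0.037,0,0,0,0]
    - [0,0,0,0,0,0]
    - [0,0,0,0,0,0]
    - [0,0,0,0,0,0]

```text
clock: 12.58
tool_pos: [0.5215, 0.0572, 0.1377]
eef_rot: [3.132, 0.236, -0.0]
contact_force: [-0.8, -0.5, -2.1]
gripper_width: 0.0504
grip_force: 29.3
```

```bash
python3 -c "
from h import *
now()"
```

```text
12.58 world [0.5215 0.0572 0.1377] case [-0.0098 -0.0511] yaw 0.1502 w 0.0504 f [-0.8 -0.5 -2.1] g 29.344571315450594 j6 1.3
```

jog_arm:
  deltas:
    - [0,-0.001,0.02,0,0,0]
    - [0,0,0.02,0,0,0]
    - [0,0,0.015,0,0,0]
    - [0,0,0.01,0,0,0]
    - [0,0,0.008,0,0,0]
    - [0,0,0.003,0,0,0]
    - [0,0,0,0,0,0]
    - [0,0,0,0,0,0]

```text
clock: 13.25
tool_pos: [0.5217, 0.058, 0.0621]
eef_rot: [3.133, 0.234, 0.001]
contact_force: [0.2, 1.1, -2.7]
gripper_width: 0.0501
grip_force: 29.3
```

jog_arm:
  deltas:
    - [0,0,0.001,0,0,0]
    - [0,0,0,0,0,0]
    - [0,0,0,0,0,0]

```text
clock: 13.5
tool_pos: [0.5215, 0.0584, 0.0611]
eef_rot: [3.133, 0.235, 0.001]
contact_force: [-0.1, 0.6, -2.4]
gripper_width: 0.0503
grip_force: 29.3
```

jog_arm:
  deltas:
    - [0,0,0.0015,0,0,0]
    - [0,0,0,0,0,0]

```text
clock: 13.67
tool_pos: [0.5213, 0.0585, 0.0592]
eef_rot: [-3.133, -0.235, -0.0]
contact_force: [0.8, -0.1, -2.4]
gripper_width: 0.0503
grip_force: 29.3
```

jog_arm:
  deltas:
    - [0,0,0,0,0,0]
    - [0,0,0,0,0,0]
    - [0,0,-0.005,0,0,0]
    - [0,0,-0.02,0,0,0]
    - [0,0,-0.035,0,0,0]
    - [0,0,-0.035,0,0,0]
    - [-0.006,0.038,0,0,0,0]
    - [-0.006,0.038,0,0,0,0]
    - [-0.006,0.038,0,0,0,0]
    - [-0.006,0.038,0,0,0,0]
    - [-0.006,0.038,0,0,0,0]
    - [0,0,0,0,0,0]
  hand: -0.25

```text
clock: 14.67
tool_pos: [0.5203, -0.1397, 0.1548]
eef_rot: [3.131, 0.226, 0.002]
contact_force: [-1.0, -0.4, 0.0]
gripper_width: 0.055
grip_force: 0.0
```

```bash
python3 -c "
from h import *
now()
c=snap('top','s4.png',(140,125,410,275),2.9)"
```

```text
14.67 world [ 0.5203 -0.1397  0.1548] case [-0.0408 -0.2456] yaw 0.1444 w 0.055 f [-1.  -0.4  0. ] g 0.0 j6 0.95
```

View pics/s4.png

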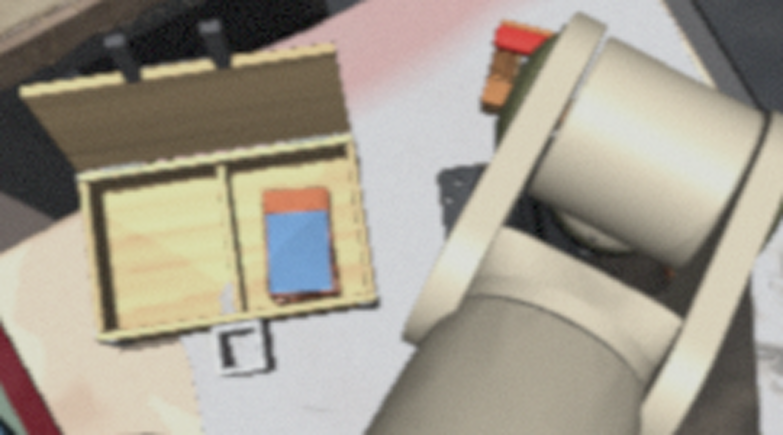

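Blue lies flat on white in the right bay. Check that green hasn't been knocked before grasping.

```bash
python3 -c "
from h import *
c=optics.read_camera('scene')
h=cv2.cvtColor(c['img'],cv2.COLOR_RGB2HSV).astype(int);m=(abs(h[...,0]-72)<12)&(h[...,1]>90)&(h[...,2]>60)
m[:140]=0;m[:,:230]=0;m[230:]=0;v,u=np.nonzero(m);print(len(u),u.mean(),v.mean())
now()"
```

```text
190 312.3157894736842 167.6421052631579
14.77 world [ 0.5199 -0.1349  0.1545] case [-0.0403 -0.2408] yaw 0.1473 w 0.0553 f [-0.4  0.   0.3] g 0.0 j6 0.95
```

jog_arm:
  deltas:
    - [-0.002,0.036,0,0,0,0]
    - [-0.002,0.036,0,0,0,0]
    - [-0.0015,0.036,0,0,0,0]
    - [0,0,0,0,0,0]
    - [0,0,0.03,0,0,0]
    - [0,0,0.03,0,0,0]
    - [0,0,0.03,0,0,0]
    - [0,0,0.018,0,0,0]
    - [0,0,0.008,0,0,0]
    - [0,0,0,0,0,0]
    - [0,0,0,0,0,0]
  hand: -0.6

```text
clock: 15.68
tool_pos: [0.5314, -0.2408, 0.0392]
eef_rot: [3.132, 0.237, 0.001]
contact_force: [-0.4, 0.5, 0.6]
gripper_width: 0.0702
grip_force: 0.0
```

jog_arm:
  deltas:
    - [0,0,0,0,0,0]
    - [0,0,0,0,0,0]
    - [0,0,0,0,0,0]
    - [0,0,0,0,0,0]
    - [0,0,0,0,0,0]
  hand: 1

```text
clock: 16.1
tool_pos: [0.5311, -0.2417, 0.0393]
eef_rot: [3.132, 0.235, 0.002]
contact_force: [-1.0, 1.9, 6.4]
gripper_width: 0.0502
grip_force: 29.5
```

jog_arm:
  deltas:
    - [0,0,-0.03,0,0,0]
    - [0,0,-0.035,0,0,0]
    - [0,0,-0.035,0,0,0]
    - [0.003,-0.036,0,0,0,0]
    - [0.003,-0.036,0,0,0,0]
    - [0.003,-0.036,0,0,0,0]
    - [0.003,-0.036,0,0,0,0]
    - [0.003,-0.036,0,0,0,0]
    - [0.003,-0.036,0,0,0,0]
    - [0.003,-0.036,0,0,0,0]
    - [0.003,-0.036,0,0,0,0]
    - [0.003,-0.036,0,0,0,0]

```text
clock: 17.1
tool_pos: [0.5085, 0.0845, 0.1383]
eef_rot: [-3.133, -0.235, 0.0]
contact_force: [0.6, -0.0, -1.6]
gripper_width: 0.0503
grip_force: 29.5
```

jog_arm:
  deltas:
    - [0.004,-0.036,0,0,0,0]
    - [0.004,-0.036,0,0,0,0]
    - [0,0,0,0,0,0]
    - [0,0,0,0,0,0]
    - [0,0,0,0,0,0]

```text
clock: 17.52
tool_pos: [0.5061, 0.155, 0.1381]
eef_rot: [3.132, 0.236, -0.001]
contact_force: [0.5, 0.0, -2.1]
gripper_width: 0.0503
grip_force: 29.5
```

```bash
python3 -c "
from h import *
now()"
```

```text
17.52 world [0.5061 0.155  0.1381] case [-0.0104  0.0479] yaw 0.1501 w 0.0503 f [ 0.5  0.  -2.1] g 29.50661796179247 j6 1.49
```

jog_arm:
  deltas:
    - [0,-0.002,0.02,0,0,0]
    - [0,0,0.02,0,0,0]
    - [0,0,0.015,0,0,0]
    - [0,0,0.01,0,0,0]
    - [0,0,0.01,0,0,0]
    - [0,0,0.01,0,0,0]
    - [0,0,0.008,0,0,0]
    - [0,0,0.004,0,0,0]
    - [0,0,0,0,0,0]
    - [0,0,0,0,0,0]

```text
clock: 18.35
tool_pos: [0.5062, 0.1573, 0.0414]
eef_rot: [3.133, 0.235, 0.001]
contact_force: [0.9, 0.7, -1.5]
gripper_width: 0.05
grip_force: 29.5
```

jog_arm:
  deltas:
    - [0,0,0,0,0,0]
    - [0,0,0,0,0,0]
    - [0,0,-0.005,0,0,0]
    - [0,0,-0.02,0,0,0]
    - [0,0,-0.03,0,0,0]
    - [0,0,-0.035,0,0,0]
    - [0,0,-0.04,0,0,0]
    - [0,0,-0.04,0,0,0]
    - [0,0,-0.04,0,0,0]
    - [0,0,-0.04,0,0,0]
    - [0,0,0,0,0,0]
  hand: -0.25

```text
clock: 19.27
tool_pos: [0.5076, 0.1575, 0.2998]
eef_rot: [-3.133, -0.236, -0.023]
contact_force: [0.6, 0.5, 1.1]
gripper_width: 0.0553
grip_force: 0.0
```

```bash
python3 -c "
from h import *
now()
from fit import *
T=optics.read_camera('top');S=optics.read_camera('scene')
for al in np.arange(1.5,1.95,.1):
  X=.063-np.cos(al)*.126;Z=.084+np.sin(al)*.126
  # inner-face edge corners (inner face through hinge line)
  o=[]
  for y in(.103,-.103):
    w=np.append(c2w(X,y),Z); a=proj(T,w);b=proj(S,w); o+=[((a-[140,125])*4.2).round(0).tolist(),((b-[150,145])*3.4).round(0).tolist()]
  print(round(al,2),o)
"
```

```text
19.27 world [0.5076 0.1575 0.2998] case [-0.0086  0.0502] yaw 0.1501 w 0.0553 f [0.6 0.5 1.1] g 0.0 j6 1.5
1.5 [[38.0, 216.0], [108.0, 243.0], [500.0, 150.0], [279.0, 29.0]]
1.6 [[35.0, 188.0], [82.0, 238.0], [496.0, 123.0], [259.0, 26.0]]
1.7 [[33.0, 161.0], [57.0, 235.0], [493.0, 96.0], [238.0, 25.0]]
1.8 [[32.0, 136.0], [34.0, 235.0], [489.0, 71.0], [218.0, 26.0]]
1.9 [[31.0, 111.0], [12.0, 237.0], [486.0, 47.0], [199.0, 29.0]]
```

α≈1.8 matches the lid's edge pixels. Go behind the lid (case x 0.122, y 0.065), fingers shut.

jog_arm:
  deltas:
    - [0.033,-0.005,0,0,0,0]
    - [0.033,-0.005,0,0,0,0]
    - [0.033,-0.005,0,0,0,0]
    - [0.031,0,0,0,0,0]
    - [0,0,0,0,0,0]
    - [0,0,0,0,0,0]
    - [0,0,0.03,0,0,0]
    - [0,0,0.03,0,0,0]
    - [0,0,0,0,0,0]
  hand: 1

```text
clock: 20.12
tool_pos: [0.6291, 0.1911, 0.2253]
eef_rot: [3.132, 0.235, -0.018]
contact_force: [-0.3, -0.2, -1.2]
gripper_width: 0.0006
grip_force: 0.0
```

```bash
python3 -c "
from h import *
now();S=optics.read_camera('scene');print(S['img'].shape)
snap('scene','s5.png',(90,40,330,320),2.1)"
```

```text
20.12 world [0.6291 0.1911 0.2253] case [0.1167 0.0651] yaw 0.1498 w 0.0006 f [-0.3 -0.2 -1.2] g 0.0 j6 1.54
(420, 560, 3)
```

View pics/s5.png

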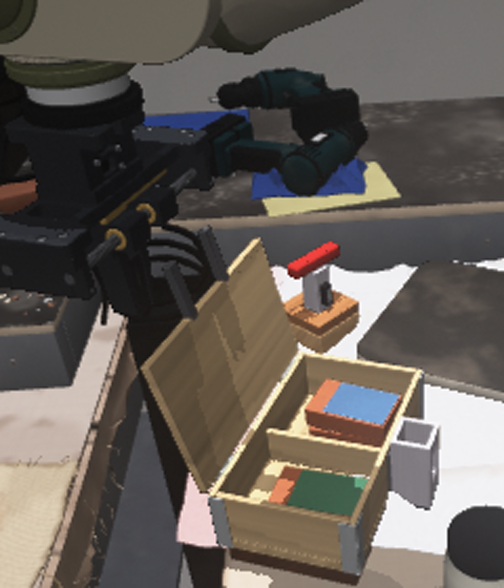

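Samples lie flat in both bays; fingers are behind the lid at (140,300). Lower behind the lid.

jog_arm:
  deltas:
    - [0.003,0,0,0,0,0]
    - [0,0,0.015,0,0,0]
    - [0,0,0.015,0,0,0]
    - [0,0,0,0,0,0]
    - [0,0,0,0,0,0]
    - [0,0,0,0,0,0]

```text
clock: 20.72
tool_pos: [0.6358, 0.192, 0.2033]
eef_rot: [-3.133, -0.235, -0.005]
contact_force: [-0.5, 0.0, 0.2]
gripper_width: 0.0003
grip_force: 0.0
```

```bash
python3 -c "
from h import *
now()"
```

```text
20.72 world [0.6358 0.192  0.2033] case [0.1234 0.065 ] yaw 0.1498 w 0.0003 f [-0.5  0.   0.2] g 0.0 j6 1.54
```

jog_arm:
  deltas:
    - [0,0,0.01,0,0,0]
    - [-0.011,0,0,0,0,0]
    - [-0.011,0,0,0,0,0]
    - [-0.011,0,0,0,0,0]
    - [-0.011,0,0,0,0,0]
    - [-0.01,0,0.001,0,0,0]
    - [-0.01,0,0.001,0,0,0]
    - [-0.01,0,0.001,0,0,0]
    - [0,0,0,0,0,0]

```text
clock: 21.47
tool_pos: [0.5613, 0.1809, 0.1889]
eef_rot: [3.133, 0.235, 0.002]
contact_force: [-0.8, 0.1, 0.5]
gripper_width: 0.0005
grip_force: 0.0
```

```bash
python3 -c "
from h import *
now()"
```

```text
21.47 world [0.5613 0.1809 0.1889] case [0.048  0.0652] yaw 0.15 w 0.0005 f [-0.8  0.1  0.5] g 0.004447764446230407 j6 1.53
```

jog_arm:
  deltas:
    - [-0.009,0,0.003,0,0,0]
    - [-0.01,0,0.004,0,0,0]
    - [-0.01,0,0.004,0,0,0]

```text
clock: 21.72
tool_pos: [0.5342, 0.1765, 0.1777]
eef_rot: [-3.133, -0.235, -0.004]
contact_force: [2.7, 0.3, 0.1]
gripper_width: 0.0004
grip_force: 1.1
```

```bash
python3 -c "
from h import *
now()
snap('scene','s6.png',(90,60,330,320),2.1)"
```

```text
21.72 world [0.5342 0.1765 0.1777] case [0.0206 0.065 ] yaw 0.1496 w 0.0004 f [2.7 0.3 0.1] g 1.061098244972527 j6 1.53
```

View pics/s6.png

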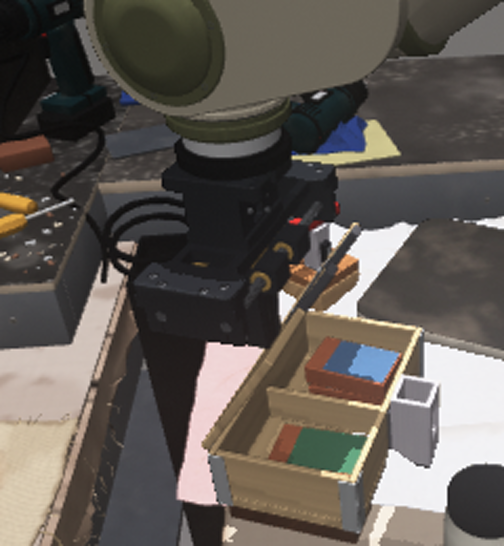

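The lid follows (about 1 rad). Continue the arc down.

jog_arm:
  deltas:
    - [-0.009,0,0.005,0,0,0]
    - [-0.009,0,0.005,0,0,0]
    - [-0.009,0,0.006,0,0,0]
    - [-0.007,0,0.008,0,0,0]
    - [-0.007,0,0.009,0,0,0]
    - [-0.006,0,0.01,0,0,0]
    - [-0.004,0,0.01,0,0,0]
    - [-0.004,0,0.01,0,0,0]
    - [-0.002,0,0.009,0,0,0]
    - [0,0,0.008,0,0,0]
    - [0,0,0.003,0,0,0]

```text
clock: 22.68
tool_pos: [0.4771, 0.1681, 0.0934]
eef_rot: [3.133, 0.235, -0.002]
contact_force: [-0.8, -0.6, 1.4]
gripper_width: 0.0004
grip_force: 0.7
```

```bash
python3 -c "
from h import *
now()"
```

```text
22.68 world [0.4771 0.1681 0.0934] case [-0.0371  0.0652] yaw 0.1497 w 0.0004 f [-0.8 -0.6  1.4] g 0.6784039021476929 j6 1.53
```

Press down a little more until the force shows it is seated.

jog_arm:
  deltas:
    - [0,0,0.0015,0,0,0]
    - [0,0,0.0015,0,0,0]
    - [0,0,0,0,0,0]

```text
clock: 22.93
tool_pos: [0.4773, 0.1681, 0.0923]
eef_rot: [3.133, 0.235, 0.001]
contact_force: [-4.6, -1.0, 9.4]
gripper_width: 0.0002
grip_force: 4.7
```

Lid seated (TCP 0.0923 with 9 N). Retreat for a clear view of socket and pin, turning the wrist for the pin grasp.

jog_arm:
  deltas:
    - [0,0,-0.02,0,0,0]
    - [0,0,-0.04,0,0,0]
    - [0,0,-0.04,0,0,0]
    - [0,0,-0.04,0,0,0]
    - [-0.022,0.034,0,0,0,0]
    - [-0.022,0.034,0,0,0,0]
    - [-0.022,0.034,0,0,0,0]
    - [-0.022,0.034,0,0,0,0]
    - [-0.022,0.034,0,0,0,0]
    - [-0.022,0.034,0,0,0,0]
    - [-0.022,0.034,0,0,0,0]
    - [-0.022,0.034,0,0,0,0]
  hand: 0.05

```text
clock: 23.93
tool_pos: [0.3427, -0.1288, 0.2319]
eef_rot: [3.132, 0.236, 0.002]
contact_force: [0.8, -0.3, -0.4]
gripper_width: 0.042
grip_force: 0.0
```

jog_arm:
  deltas:
    - [0,0,0,0,0,-0.117]
    - [0,0,0,0,0,-0.117]
    - [0,0,0,0,0,-0.117]
    - [0,0,0,0,0,-0.117]
    - [0,0,0,0,0,-0.117]
    - [0,0,0,0,0,-0.117]
    - [0,0,0,0,0,-0.117]
    - [0,0,0,0,0,-0.117]
    - [0,0,0,0,0,-0.117]
    - [0,0,0,0,0,-0.117]
    - [0,0,0,0,0,0]

```text
clock: 24.85
tool_pos: [0.3439, -0.1274, 0.2317]
eef_rot: [2.477, 1.93, 0.0]
contact_force: [-0.5, -0.0, -0.8]
gripper_width: 0.0419
grip_force: 0.0
```

```bash
python3 -c "
from h import *
now()
T=optics.read_camera('top')['img'];S=optics.read_camera('scene')['img']
r=lambda im,u,v,w,h,k: cv2.resize(im[v:v+h,u:u+w,::-1],None,fx=k,fy=k,interpolation=cv2.INTER_CUBIC)
a=r(T,200,215,50,50,6);b=r(T,300,125,50,50,6);c=r(S,262,222,50,50,6);d=r(S,222,150,50,50,6)
cv2.imwrite('pics/q.png',np.vstack([np.hstack([a,b]),np.hstack([c,d])]))"
```

```text
24.85 world [ 0.3439 -0.1274  0.2317] case [-0.2133 -0.2069] yaw 1.3239 w 0.0419 f [-0.5 -0.  -0.8] g 0.0 j6 -0.43
```

View pics/q.png

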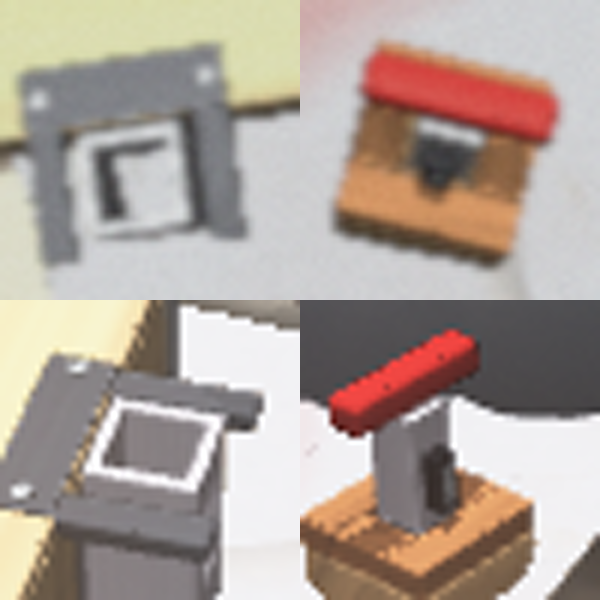

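The lid is shut with the fork round the tube; top-view mouth corners ≈(75,135),(180,120),(193,225),(88,238); pin T-bar and button visible. Fit both.

Run:
```python
from fit import *
T=optics.read_camera('top');S=optics.read_camera('scene')
mk=lambda ou,ov:(lambda u,v:np.array([ou+u/6,ov+v/6])-.42)
ta,tb,sa,sb=mk(200,215),mk(300,125),mk(262,222),mk(222,150)
def go(n,o,x0,fr=(0,1,3)):
    p,r=fit(o,x0,fr);print(n,np.round(p,4),np.round(r,1).tolist())
h=.0175
A=[(T,ta(*p),np.array([*l,0])) for p,l in zip([(75,135),(180,120),(193,225),(88,238)],[(h,h),(h,-h),(-h,-h),(-h,h)])]
B=[(S,sa(*p),np.array([*l,0])) for p,l in zip([(83,172),(205,192),(223,117),(118,98)],[(h,h),(-h,h),(-h,-h),(h,-h)])]
x0=[.44,.1,.095,.15]
go('sock T',A,x0);go('sock S',B,x0);go('both',A+B,x0)
print('from case',c2w(-.0805,0), 'sock in case T/S')
A=[(T,tb(*p),np.array(l)) for p,l in zip([(72,50),(258,90)],[(.009,.036,0),(.009,-.036,0)])]
B=[(S,sb(*p),np.array(l)) for p,l in zip([(155,30),(178,45),(52,110),(30,95),(178,70),(52,133)],[(.009,-.036,0),(-.009,-.036,0),(-.009,.036,0),(.009,.036,0),(-.009,-.036,-.016),(-.009,.036,-.016)])]
x0=[.66,-.12,.108,-.25]
go('pin T',A,x0);go('pin S',B,x0);go('pin both',A+B,x0);go('both z',A+B,x0,(0,1,2,3))
B2=[(S,sb(*p),np.array([*l,.042])) for p,l in zip([(115,278),(233,195),(0,208)],[(-.035,.035),(-.035,-.035),(.035,.035)])]
A2=[(T,tb(*p),np.array([*l,.042])) for p,l in zip([(36,210),(212,250)],[(-.035,.035),(-.035,-.035)])]
x0=[.66,-.12,0,-.25]
go('st S',B2,x0);go('st both',A2+B2,x0)
```

```text
sock T [0.4422 0.098  0.095  0.1435] [[0.5, 0.2], [-0.3, 0.5], [-0.5, -0.4], [0.3, -0.3]]
sock S [0.4416 0.097  0.095  0.1754] [[0.4, 0.2], [-0.7, -0.1], [0.7, -0.2], [-0.4, 0.1]]
both [0.4419 0.0975 0.095  0.1572] [[0.6, 0.5], [-0.3, 0.5], [-0.2, -0.4], [0.6, -0.0], [0.1, 0.1], [-1.1, 0.1], [0.5, 0.1], [-0.4, 0.2]]
from case [0.444016   0.09709064] sock in case T/S
pin T [ 0.6638 -0.1198  0.108  -0.2085] [[-1.1, -0.2], [1.1, 0.2]]
pin S [ 0.6661 -0.1218  0.108  -0.2814] [[-0.8, -0.8], [0.6, -1.0], [-0.2, -0.2], [-1.8, -0.1], [1.0, 0.6], [0.5, 2.0]]
pin both [ 0.6652 -0.1203  0.108  -0.2548] [[-0.5, -1.5], [1.4, 0.3], [-1.2, -0.5], [0.5, -0.9], [0.2, 0.3], [-1.6, 0.4], [0.9, 0.8], [0.9, 2.5]]
both z [ 0.6644 -0.1192  0.1094 -0.2541] [[-0.9, -1.3], [0.9, 0.5], [-1.1, -0.8], [0.5, -1.1], [0.2, 0.0], [-1.6, 0.2], [0.9, 0.6], [0.9, 2.2]]
st S [ 0.6668 -0.1245  0.     -0.2889] [[-0.0, -1.2], [0.6, 0.5], [-0.6, 0.3]]
st both [ 0.6656 -0.1219  0.     -0.2643] [[-0.1, -1.1], [0.4, 0.3], [0.4, -0.6], [0.6, 0.8], [-0.8, 1.2]]
```

jog_arm:
  deltas:
    - [0.0106,0.0385,0,0,0,0]
    - [0.0106,0.0385,0,0,0,0]
    - [0.0106,0.0385,0,0,0,0]
    - [0.0106,0.0385,0,0,0,0]
    - [0.0106,0.0385,0,0,0,0]
    - [0.0106,0.0385,0,0,0,0]
    - [0.0106,0.0385,0,0,0,0]
    - [0.0106,0.0385,0.0,0,0,0]
    - [0,0,0.03,0,0,0]
    - [0,0,0.03,0,0,0]
    - [0,0,0,0,0,0]
    - [0,0,0,0,0,0]
  hand: -0.14

```text
clock: 26.05
tool_pos: [0.6625, -0.1213, 0.1703]
eef_rot: [-2.481, -1.922, 0.003]
contact_force: [-0.8, -0.1, 1.1]
gripper_width: 0.0503
grip_force: 0.0
```

```bash
python3 -c "
from h import *
now()"
```

```text
26.05 world [ 0.6625 -0.1213  0.1703] case [ 0.1027 -0.2488] yaw 1.3184 w 0.0503 f [-0.8 -0.1  1.1] g 0.0 j6 -0.1
```

jog_arm:
  deltas:
    - [0,0,0.03,0,0,0]
    - [0,0,0.02,0,0,0]
    - [0,0,0.015,0,0,0]
    - [0,0,0.015,0,0,0]
    - [0,0,0.015,0,0,0]
    - [0,0,0.01,0,0,0]
    - [0,0,0.009,0,0,0]
    - [0,0,0,0,0,0]

```text
clock: 26.72
tool_pos: [0.6628, -0.1216, 0.0569]
eef_rot: [-2.482, -1.925, 0.001]
contact_force: [0.6, -0.9, 0.2]
gripper_width: 0.0502
grip_force: 0.0
```

jog_arm:
  deltas:
    - [0,0,0,0,0,0]
    - [0,0,0,0,0,0]
    - [0,0,0,0,0,0]
    - [0,0,0,0,0,0]
    - [0,0,0,0,0,0]
  hand: 1

```text
clock: 27.13
tool_pos: [0.6635, -0.1217, 0.0581]
eef_rot: [2.481, 1.925, 0.002]
contact_force: [0.4, 0.0, 3.2]
gripper_width: 0.0237
grip_force: 30.0
```

```bash
python3 -c "
from h import *
now()"
```

```text
27.13 world [ 0.6635 -0.1217  0.0581] case [ 0.1035 -0.2493] yaw 1.3197 w 0.0237 f [0.4 0.  3.2] g 29.99687299132347 j6 -0.11
```

Button squeezed flush (width 23.7 mm). Lift, turn to the case's heading and carry to the socket.

jog_arm:
  deltas:
    - [0,0,-0.01,0,0,0]
    - [0,0,-0.02,0,0,0]
    - [0,0,-0.03,0,0,0]
    - [0,0,-0.04,0,0,0]
    - [0,0,-0.03,0,0,0]
    - [0,0,0,0,0,-0.1]
    - [0,0,0,0,0,-0.1]
    - [0,0,0,0,0,-0.1]
    - [0,0,0,0,0,-0.1]
    - [0,0,0,0,0,0]

```text
clock: 27.97
tool_pos: [0.6628, -0.1214, 0.1877]
eef_rot: [-2.046, -2.384, 0.0]
contact_force: [-0.1, -0.7, -2.7]
gripper_width: 0.0238
grip_force: 30.0
```

jog_arm:
  deltas:
    - [0.025,-0.0185,0,0,0,0]
    - [0.025,-0.0185,0,0,0,0]
    - [0.025,-0.0185,0,0,0,0]
    - [0.025,-0.0185,0,0,0,0]
    - [0.025,-0.0185,0,0,0,0]
    - [0.025,-0.0185,0,0,0,0]
    - [0.025,-0.0185,0,0,0,0]
    - [0.025,-0.0185,0,0,0,0]
    - [0.025,-0.0185,0,0,0,0]
    - [0.025,-0.0185,0,0,0,0]
    - [0,0,0,0,0,0]
    - [0,0,0,0,0,0]

```text
clock: 28.97
tool_pos: [0.4423, 0.099, 0.1879]
eef_rot: [2.05, 2.379, 0.001]
contact_force: [0.8, -0.6, -1.2]
gripper_width: 0.0235
grip_force: 30.0
```

```bash
python3 -c "
from h import *
now()
T=optics.read_camera('top')['img'];S=optics.read_camera('scene')['img']
r=lambda im,u,v,w,h,k: cv2.resize(im[v:v+h,u:u+w,::-1],None,fx=k,fy=k,interpolation=cv2.INTER_CUBIC)
cv2.imwrite('pics/q2.png',np.hstack([r(T,185,200,80,90,5),r(S,245,170,80,90,5)]))"
```

```text
28.97 world [0.4423 0.099  0.1879] case [-0.0819  0.0022] yaw 1.7192 w 0.0235 f [ 0.8 -0.6 -1.2] g 29.996712917927653 j6 -0.19
```

View pics/q2.png

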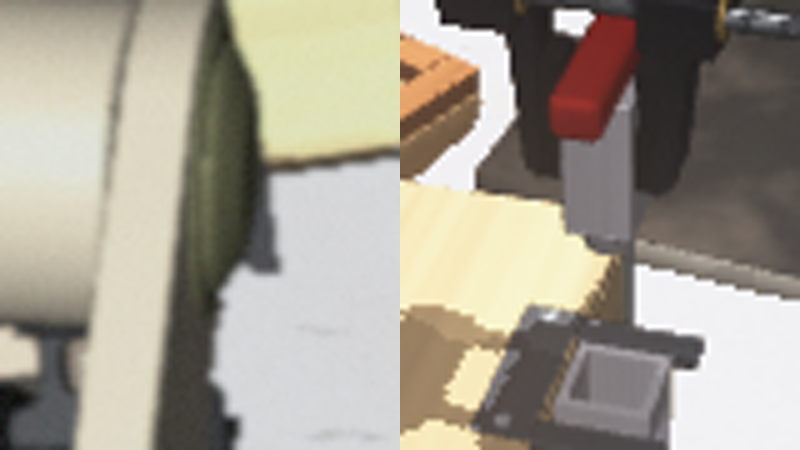

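Pin hangs upright above the socket, button towards the robot. Compare it with the socket in the same camera.

```bash
python3 -c "
from h import *
S=optics.read_camera('scene')
for z in(.168,.170,.172):
  a=ray(S,245+167/5-.4,170+230/5-.4,z);b=ray(S,245+233/5-.4,170+238/5-.4,z)
  print(z,w2c(*a[:2]),w2c(*b[:2]),np.linalg.norm(a-b), 'centre',w2c(*((a+b)/2)[:2])-[0,.012])
print('sock S',w2c(.4416,.097),'T',w2c(.4422,.098));now()"
```

```text
0.168 [-0.0696124   0.01143652] [-0.0921651   0.01014961] 0.0225893911703565 centre [-0.08088875 -0.00120694]
0.17 [-0.07041001  0.0139828 ] [-0.09285076  0.01270227] 0.022477250787537817 centre [-0.08163038  0.00134253]
0.172 [-0.07120762  0.01652907] [-0.09353641  0.01525494] 0.02236511040471906 centre [-0.08237201  0.00389201]
sock S [-0.08290214  0.00027382] T [-0.08215854  0.00117219]
29.12 world [0.4437 0.0977 0.1874] case [-0.0807  0.0006] yaw 1.7178 w 0.0239 f [ 0.5 -0.5 -3. ] g 29.996616973076016 j6 -0.19
```

jog_arm:
  deltas:
    - [0,-0.001,0.02,0,0,0]
    - [0,0,0.02,0,0,0]
    - [0,0,0.015,0,0,0]
    - [0,0,0.005,0,0,0]
    - [0,0,0.004,0,0,0]
    - [0,0,0.003,0,0,0]
    - [0,0,0.002,0,0,0]
    - [0,0,0,0,0,0]

```text
clock: 29.78
tool_pos: [0.4422, 0.098, 0.1185]
eef_rot: [2.05, 2.38, 0.001]
contact_force: [-0.0, -0.1, -1.9]
gripper_width: 0.0241
grip_force: 30.0
```

jog_arm:
  deltas:
    - [0,0,0.002,0,0,0]
    - [0,0,0.002,0,0,0]
    - [0,0,0.002,0,0,0]
    - [0,0,0,0,0,0]

```text
clock: 30.12
tool_pos: [0.4419, 0.0981, 0.1121]
eef_rot: [-2.05, -2.381, 0.0]
contact_force: [-0.3, -0.9, -2.0]
gripper_width: 0.0238
grip_force: 30.0
```

jog_arm:
  deltas:
    - [0,0,0.002,0,0,0]
    - [0,0,0.002,0,0,0]
    - [0,0,0.002,0,0,0]
    - [0,0,0.002,0,0,0]
    - [0,0,0,0,0,0]

```text
clock: 30.53
tool_pos: [0.4418, 0.0981, 0.1039]
eef_rot: [-2.05, -2.38, 0.001]
contact_force: [-0.3, 0.0, -1.7]
gripper_width: 0.0237
grip_force: 30.0
```

jog_arm:
  deltas:
    - [0,0,0.002,0,0,0]
    - [0,0,0.002,0,0,0]
    - [0,0,0.001,0,0,0]
    - [0,0,0,0,0,0]
    - [0,0,0,0,0,0]

```text
clock: 30.95
tool_pos: [0.4419, 0.0981, 0.0992]
eef_rot: [-2.05, -2.381, 0.0]
contact_force: [-0.6, -0.1, -2.6]
gripper_width: 0.024
grip_force: 30.0
```

jog_arm:
  deltas:
    - [0,0,0.001,0,0,0]
    - [0,0,0.001,0,0,0]
    - [0,0,0,0,0,0]
    - [0,0,0,0,0,0]

```text
clock: 31.28
tool_pos: [0.4419, 0.0981, 0.0972]
eef_rot: [-2.05, -2.381, 0.0]
contact_force: [0.4, -0.9, -2.6]
gripper_width: 0.0239
grip_force: 30.0
```

jog_arm:
  deltas:
    - [0,0,0,0,0,0]
    - [0,0,0,0,0,0]
    - [0,0,0,0,0,0]
    - [0,0,-0.01,0,0,0]
    - [0,0,-0.02,0,0,0]
    - [0,0,-0.03,0,0,0]
    - [0,0,-0.03,0,0,0]
    - [0,0,0,0,0,0]
  hand: 0

```text
clock: 31.95
tool_pos: [0.444, 0.0982, 0.1921]
eef_rot: [2.045, 2.375, 0.009]
contact_force: [1.4, -0.3, -0.1]
gripper_width: 0.0441
grip_force: 0.0
```

```bash
cat > pinz.py <<'E'
from h import *
now()
S=optics.read_camera('scene');h=cv2.cvtColor(S['img'],cv2.COLOR_RGB2HSV).astype(int)
m=((h[...,0]<5)|(h[...,0]>174))&(h[...,1]>150)&(h[...,2]>60); m[:,:245]=0;m[:,340:]=0;m[:150]=0;m[270:]=0
v,u=np.nonzero(m);print('red',len(u),u.mean(),v.mean(),v.min(),v.max(),u.min(),u.max())
for z in(.1,.105,.115,.125,.135,.14): print(z,proj(S,np.append(c2w(-.0815,.0005),z)).round(1))
E
python3 pinz.py
```

```text
31.95 world [0.444  0.0982 0.1921] case [-0.0804  0.0011] yaw 1.72 w 0.0441 f [ 1.4 -0.3 -0.1] g 0.0 j6 -0.19
red 250 285.104 225.66 212 240 276 295
0.1 [287.  243.4]
0.105 [286.9 241.3]
0.115 [286.9 237. ]
0.125 [286.8 232.6]
0.135 [286.8 228.2]
0.14 [286.7 225.9]
```

The T-bar's centre is at z≈0.139: the pin stays with its button held by the tube. Push it down with closed fingers.

jog_arm:
  deltas:
    - [0,0,0,0,0,0]
    - [0,0,0,0,0,0]
    - [0,0,0,0,0,0]
    - [0,0,0,0,0,0]
    - [0,0,0,0,0,0]
    - [0,0,0.02,0,0,0]
    - [0,0,0.012,0,0,0]
    - [0,0,0.004,0,0,0]
    - [0,0,0.004,0,0,0]
    - [0,0,0.004,0,0,0]
    - [0,0,0,0,0,0]
  hand: 1

```text
clock: 32.92
tool_pos: [0.442, 0.0981, 0.1431]
eef_rot: [-2.05, -2.381, 0.0]
contact_force: [-0.2, -0.5, -0.8]
gripper_width: 0.0006
grip_force: 0.0
```

jog_arm:
  deltas:
    - [0,0,0.003,0,0,0]
    - [0,0,0.003,0,0,0]
    - [0,0,0.003,0,0,0]
    - [0,0,0.003,0,0,0]
    - [0,0,0.003,0,0,0]
    - [0,0,0.003,0,0,0]

```text
clock: 33.42
tool_pos: [0.4418, 0.0981, 0.1249]
eef_rot: [-2.05, -2.38, 0.0]
contact_force: [-2.3, -0.6, 3.1]
gripper_width: 0.0006
grip_force: 2.0
```

jog_arm:
  deltas:
    - [0,0,0.003,0,0,0]
    - [0,0,0.003,0,0,0]
    - [0,0,0.003,0,0,0]
    - [0,0,0.002,0,0,0]
    - [0,0,0.002,0,0,0]
    - [0,0,0.001,0,0,0]
    - [0,0,0,0,0,0]

```text
clock: 34.0
tool_pos: [0.4422, 0.0981, 0.1114]
eef_rot: [2.05, 2.38, 0.001]
contact_force: [-2.0, 0.2, 4.5]
gripper_width: 0.0002
grip_force: 2.2
```

jog_arm:
  deltas:
    - [0,0,0.001,0,0,0]
    - [0,0,0.001,0,0,0]
    - [0,0,0,0,0,0]

```text
clock: 34.25
tool_pos: [0.4423, 0.0981, 0.1112]
eef_rot: [2.048, 2.379, 0.002]
contact_force: [-9.4, -0.3, 27.9]
gripper_width: 0.0005
grip_force: 13.7
```

Hard stop at TCP 0.111 (28 N): home. Retreat and verify by code.

jog_arm:
  deltas:
    - [0,0,-0.005,0,0,0]
    - [0,0,-0.03,0,0,0]
    - [0,0,-0.04,0,0,0]
    - [0,0,-0.04,0,0,0]
    - [-0.04,0,0,0,0,0]
    - [-0.04,0,0,0,0,0]
    - [-0.04,0,0,0,0,0]
    - [-0.04,0,0,0,0,0]
    - [-0.04,0,0,0,0,0]
    - [0,0,0,0,0,0]
    - [0,0,0,0,0,0]

```text
clock: 35.17
tool_pos: [0.4719, -0.1014, 0.2238]
eef_rot: [-2.054, -2.377, -0.0]
contact_force: [-0.8, 0.2, -1.0]
gripper_width: 0.0005
grip_force: 0.0
```

```bash
cat >> pinz.py <<'E'
from scipy.ndimage import label
# button, 20..46 mm above pin bottom (z .051...077), proud of tube outer face x'=-.0985
P=np.array([proj(S,np.append(c2w(-.0985,y),z)) for y in(-.006,.006) for z in(.051,.077)]);print(P.round(1).tolist())
u0,v0=P.min(0).astype(int)-4;u1,v1=P.max(0).astype(int)+5
print(u0,v0);print(h[v0:v1,u0:u1,2])
g=np.array([proj(S,[.411,-.218,z]) for z in(.036,.06,.084)]);print('stamp',g.round(0).tolist(),[S['img'][int(b),int(a)].tolist() for a,b in g])
T=optics.read_camera('top');g=proj(T,[.411,-.218,.084]).astype(int);print(T['img'][g[1],g[0]])
E
python3 pinz.py
```

```text
35.17 world [ 0.4719 -0.1014  0.2238] case [-0.0828 -0.2004] yaw 1.7164 w 0.0005 f [-0.8  0.2 -1. ] g 0.0 j6 -0.6
red 249 286.27710843373495 241.39357429718876 228 255 278 295
0.1 [287.  243.4]
0.105 [286.9 241.3]
0.115 [286.9 237. ]
0.125 [286.8 232.6]
0.135 [286.8 228.2]
0.14 [286.7 225.9]
[[296.9, 262.6], [297.0, 252.3], [295.3, 267.0], [295.4, 256.6]]
291 248
[[170 242 144 154 241 237  99 110 197 244]
 [242 238 116 218 240 213  96 109 197 244]
 [241 176 154 241 238 140  96 110 198 244]
 [242 131 220 241 214  99  96 115 197 244]
 [244 241 242 239 140  96 105 123 197 244]
 [184 211 229 223  99  96  94 106 197 245]
 [140 143 145 141  96  94  73 116 243 245]
 [137 136 134 131  95  85  70 110 244 244]
 [136 136 135 130  94  71  70 116 244 244]
 [120 121 119 114  93  67  72 143 245 244]
 [121 122 122 130 121  97  88 126 244 244]
 [123 122 123 123 123 122 108 118 244 244]
 [123 123 123 123 123 120  98 120 244 244]
 [123 126 125 126 123 113  78 119 244 244]
 [107 112 117 122 125 109  79 123 243 245]
 [ 84  84  85  88  92  82  77 117 233 234]
 [ 80  82  80  80  82  75  71 121 235 235]
 [129 108 108  82  79  70  70 124 237 237]
 [134 132 131 118  93  65  70 125 239 239]
 [134 134 132 121  94  76  85 127 239 240]
 [134 133 132 121  98 116  96 128 241 241]
 [134 134 133 121  98 108  96 128 242 242]
 [134 134 132 120  96  97  95 123 242 243]]
stamp [[352.0, 189.0], [353.0, 180.0], [354.0, 172.0]] [[95, 68, 52], [98, 70, 52], [228, 168, 116]]
[216 215 192]
```

Run:
```python
from h import *
q=cv2.imread('pics/q.png')[300:600,:300]; a=cv2.resize(q,(50,50),interpolation=cv2.INTER_AREA).max(2)
print(a[26:50,29:39])
d=cv2.imread('pics/q.png')[300:600,300:]; d=cv2.resize(d,(50,50),interpolation=cv2.INTER_AREA).max(2); print('button before, V'); print(d[23:37,17:29])
S=optics.read_camera('scene')['img'].max(2); print(S[268:292,290:301])
```

```text
[[134 135 140 189 245 233 116 116 192 241]
 [133 135 155 228 248 216 110 116 192 241]
 [134 140 187 245 239 152 103 118 194 241]
 [167 164 229 248 217 114 101 124 195 241]
 [239 240 250 240 156 104 108 130 195 241]
 [193 217 233 218 112 102 116 132 199 242]
 [143 148 153 145 104 105 122 147 232 247]
 [136 135 134 129 106 112 129 150 238 246]
 [135 136 134 127 108 124 131 150 237 246]
 [127 126 122 118 110 129 130 148 237 246]
 [130 130 132 136 132 129 119 145 237 246]
 [133 132 133 134 134 132 116 134 235 246]
 [134 134 134 134 134 128 106 133 235 246]
 [133 135 136 137 136 120  89 133 236 247]
 [110 117 123 127 130 113  90 141 235 246]
 [ 85  86  88  91  95  90 103 138 227 237]
 [ 85  84  83  81  81  90 128 134 227 237]
 [125 110 106  87  89 121 141 135 228 239]
 [134 131 130 118 113 152 122 133 230 240]
 [135 135 133 123 114 142 107 133 232 242]
 [134 135 134 122 110 127 104 134 233 243]
 [135 134 132 123 107 115 102 132 233 244]
 [134 134 132 122 104 102 100 137 235 245]
 [134 134 133 122 105 101 129 224 245 244]]
button before, V
[[124 121 113 111 111 109 109 143 237 245 243 243]
[... 1093 characters left out ...]
 135 134 133 120  93 115 244 244 245 245]
 [135 134 134 132 121 125 242 245 245 245 245]
 [134 134 134 132 121 123 244 244 245 245 244]
 [135 134 134 134 119 115 244 245 245 245 244]
 [ 85  95 107 118 135 241 244 244 244 244 244]
 [241 237  80  80 116 244 244 245 245 244 244]
 [243 243 241 241 242 244 244 244 244 244 244]
 [243 244 245 245 245 244 244 244 244 244 245]
 [243 244 244 244 245 245 244 243 243 243 244]
 [243 244 244 245 245 245 244 244 243 244 244]
 [243 244 244 245 245 245 244 244 244 245 244]
 [244 244 244 244 245 244 244 244 244 245 245]
 [244 243 244 244 244 244 244 244 243 244 244]
 [244 244 244 244 244 244 244 244 244 244 244]
 [244 244 243 244 245 245 244 244 244 244 244]]
```

```bash
python3 -c "
from h import *
print(order.sign_off())"
```

```text
the job is handed in; nothing more can be done
None
```

The job is handed in: the stamp is upright on the board, the three samples (no yellow one was there) lie in the case, the lid is shut and the pin is home. I judged the button to be out through the window from pixel values, not from a clear view of it.

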